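Hold the bookstall's cash box open with its pedal

ROBOT

A 6-joint arm with a two-finger parallel gripper is mounted at the origin on the work surface. World frame = base frame: x ahead of the robot, y to its left, z up, the work surface at z = 0. Lengths are in mm, angles in rad, forces in N, time in s.
With the tool pointing down it reaches from about 400 to 925 mm from the base axis. Payload 12.5 kg.
Tool frame: the origin (TCP) lies at the very end of the fingers, on their centre line; the grasp point (between the pads) lies 19 mm behind it; z points along the fingers, y is the direction in which the jaws open and shut (so a half turn about z gives the same grasp; the last joint's range is limited). The gripper opens to 95 mm and grips with 3 to 60 N. Pads are 20 mm wide; open, the fingers measure 119 mm over their backs; the gripper's body (75 mm by 180 mm) begins 59 mm behind the grasp point.
Start: joints at [-1.271, 0.491, 1.559, -0, 1.092, -0.106], TCP at [246.745, -574.25, 214.661] pointing down, gripper open.
Joint ranges: [-3.1, 3.1], [-0.84, 2.19], [0.05, 2.79], [-1.13, 4.28], [0.06, 2.93], [-2.69, 2.69]. Speed limits (rad/s): [2.22, 2.22, 2.79, 3.14, 3.14, 3.14].

INTERFACE

Orientations are given as [roll, pitch, yaw] about the fixed x, y, z axes, in that order (R = Rz(yaw) Ry(pitch) Rx(roll)).
In Python, from cell import env gives the robot as it stands.
- The arm moves only by the shell command python3 -m pendant 'ROWS'. ROWS is JSON, a list that holds one entry, the list of rows, each a list of 5 numbers: the opening, from 0 (shut) to 1 (fully open), then the shift along the tool's x, y, z in m, then the turn about the tool's z in rad. A call has exactly 8 rows; each row is the pose to reach, as a shift and turn from the pose commanded when the call began, along the tool's axes at that moment; what a row does not reach only later rows make up. A row lasts 1/10 s, in which the tool goes at most 50 mm and 8.59 degrees, less where a joint would pass 70% of its speed; a pose out of reach is approached as far as the arm can. A call with a gripper value outside its range is refused whole. The fingers move at their own pace and stop on an object; the grip force is fixed at half the most. Time passes only in rows, so rows that repeat a pose let the fingers close, or fill a call up. It gives the time, the measured TCP pose, the force and the opening at its end, in the units of the state.
- env.state(): the state, without advancing time (a new reading comes with each control period).
- env.read_camera(name): name is "scene" or "top" or "wrist"; returns a dict with "image" (384x512x3 uint8, blue, green, red), "range_z" (384x512 float32, mm along the optical axis (not along the pixel's ray), 0 where there is no reading), "fx", "fy", "cx", "cy" (pixels), "rvec" (rotation vector, rad) and "tvec" (3), from world to camera coordinates, as OpenCV has them; the wrist camera has in their place "tool_from_camera" (4x4, takes a point from camera to tool coordinates, whose origin is the TCP and whose axes are the flange's). Camera axes: x right, y down, z forward; pixel columns grow to the right and rows downward; lengths in mm; the calibration is good to about 2 mm. A picture is of the moment at which its call begins: read the wrist's pose just before it.
- env.job_done(): hands the job in, once; it reports no verdict.
The state is a dict: "t": time; "joints": joint angles; "qvel": joint speeds; "tau": joint torques, N m; "eef_pos": TCP position; "tcp_rot": TCP orientation; "ft_force": force on the tool from outside, world axes, zero at the start; "moment": the same for the moment, N m; "opening": opening from 0.0 (shut) to 1.0 (fully open).
Only numpy, scipy, OpenCV 4.12 (cv2) and the standard library are available. Lean on these libraries where they do the work, as an engineer would, in place of code of your own. Each camera call takes 0.05 s, during which the arm holds its last target. There are 200 camera calls.

TASK

A customer wants to drop coins into the red cash box on the bookstall's table: press its pedal down with the closed fingers until the lid is fully up and hold it there for about two seconds, then ease the pedal back up, taking two seconds or so, so that the lid comes down gently, without a slam, until it is fully shut. Leave the blue cash box shut.

Things in the scene. Friction and masses are not known exactly. Their poses are not given: they have to be found in the camera images.
- red_pedal: Pedal lever of the red cash box: a steel strip 26 mm wide, sticking out from the middle of the box's front and ending in a black ribbed pad 60 mm wide, 45 mm long. Origin: on its hinge inside the box, 45 mm above the table, 30 mm behind the front face. Axes at rest: x level, from the pad into the box; y along the hinge; z up. They tip with the lever by up to 0.27 rad when pressed.
- red_pad (a point): Top centre of the red pedal's pad; press here from above. At rest 70 mm above the table, 97 mm in front of the box, sloping up 0.15 rad away from the box. Pressed right down, on a firm stop, it is 36 mm lower, within 3 mm of the same spot seen from above. The lid rises in proportion. A spring pushes it up with about 4 N at first, 6 N at the bottom; if let go, the lid slams.
- red_lid (a joint): Lid angle of the red cash box: 0 rad shut, 1.25 rad fully up (pedal right down). Work it by the pedal only. The box is fixed to the table, 130 mm deep, 150 mm wide, 95 mm high when shut; the thin red lid with a small white label is hinged along the back edge, opposite the pedal, and swings up away from the pedal.
- blue_lid (a joint): Lid angle of the blue cash box, the same as the red one but blue, with a pedal of its own, standing beside it: 0 rad shut, 1.25 rad fully up. To be left shut.

How it is judged:
By the outcome, as a careful person would: the job done as asked, in the order asked, and still so for the second after the job is handed in, with the robot touching nothing.
It also fails if it takes over 48 s, if anything falls off the work surface, if the arm or the gripper's body presses on something with over 40 N, if the wrist force passes 120 N, or if a joint passes its speed limit or range.

## Working session

There is one attempt and no reset: what is moved stays moved. The work goes in short steps, Python scripts to look and compute and a shell command to move; the robot and the scene stay as the last step left them, time stands still between calls to the robot, and variables do not carry over. Pictures are saved under pics/ and viewed, about 8 in all and at most 12, crops included, and the job is handed in when it is done.

```bash
mkdir -p pics
cat > h.py <<'E'
import numpy as np, cv2
from cell import env
def cam(n):
    s=env.state(); c=env.read_camera(n); c['state']=s
    K=np.array([[c['fx'],0,c['cx']],[0,c['fy'],c['cy']],[0,0,1]])
    if n=='wrist':
        from scipy.spatial.transform import Rotation as R
        T=np.eye(4);T[:3,:3]=R.from_euler('xyz',s['tcp_rot']).as_matrix();T[:3,3]=s['eef_pos']
        M=T@np.array(c['tool_from_camera'])
    else:
        r=cv2.Rodrigues(np.array(c['rvec'],float))[0];M=np.eye(4);M[:3,:3]=r.T;M[:3,3]=-r.T@np.array(c['tvec']).ravel()
    c['M']=M
    v,u=np.mgrid[0:384,0:512]; z=c['range_z']
    P=np.stack([(u-c['cx'])/c['fx']*z,(v-c['cy'])/c['fy']*z,z],-1)
    c['xyz']=P@M[:3,:3].T+M[:3,3]; c['xyz'][z==0]=np.nan
    return c
E
python3 - <<'E'
from h import *
print(env.state())
t=cam('top');s=cam('scene')
cv2.imwrite('pics/a.png',cv2.resize(np.vstack([t['image'],s['image']]),(400,600),interpolation=cv2.INTER_AREA) if 0 else np.hstack([cv2.resize(t['image'],(400,300)),cv2.resize(s['image'],(400,300))]))
hsv=cv2.cvtColor(t['image'],cv2.COLOR_BGR2HSV)
for n,m in (('red',((hsv[...,0]<8)|(hsv[...,0]>172))),('blue',abs(hsv[...,0].astype(int)-112)<12)):
    m=(m&(hsv[...,1]>120)&(hsv[...,2]>50)).astype(np.uint8)
    k,l,st,ce=cv2.connectedComponentsWithStats(m)
    for i in range(1,k):
        if st[i,4]>80:
            p=t['xyz'][l==i]; print(n,st[i],ce[i].round(1),np.nanmedian(p,0).round(1))
            top=(l==i)&(t['xyz'][...,2]>85); q=t['xyz'][top][:,:2].astype(np.float32)
            if len(q)>20: print(cv2.minAreaRect(q))
E
```

```text
{'t': 0.0, 'joints': array([-1.27058761e+00,  4.91557903e-01,  1.55947135e+00, -1.96342615e-05,
        1.09167975e+00, -1.05623524e-01]), 'qvel': array([-5.99185705e-04, -5.44561237e-04, -1.60569314e-04,  4.05913916e-05,
        3.85750369e-04, -2.01147537e-04]), 'tau': array([-7.26807934e-05, -6.12655377e+01, -2.58184183e+01,  6.92925928e-02,
        4.82358690e-02, -1.22889710e-04]), 'eef_pos': array([ 246.66836143, -573.99242135,  214.05523325]), 'tcp_rot': array([-3.14048069e+00, -1.00377484e-04,  4.05841241e-01]), 'ft_force': array([ 0.17261794,  0.95644182, -0.38063306]), 'moment': array([-0.06005293,  0.00701076, -0.02748633]), 'opening': 0.9995062873821243}
red [   0    0   52   68 2874] [21.9 30.1] [916.1 415.6 108. ]
((913.0349731445312, 421.4994812011719), (100.6136474609375, 147.99356079101562), 83.67173767089844)
red [  69    0   71   75 4974] [104.2  36.8] [916.1 262.8  83. ]
((916.283447265625, 260.95050048828125), (163.17330932617188, 131.6039581298828), 0.7747716307640076)
red [452  10  60  76 391] [475.1  62.6] [ 841.9 -513.1   63.2]
red [  0  22  51  50 113] [34.3 54.9] [856.8 383.7  91.6]
((873.3959350585938, 393.89141845703125), (62.534175872802734, 131.70852661132812), 46.09971237182617)
red [266  76  57   9 133] [295.4  79.8] [ 833.7 -136.8   60.7]
red [  0 132  16  72 591] [  4.9 176.5] [627.7 475.8  21.6]
red [439 135  29  32 319] [448.3 154.3] [ 672.8 -460.6   38.8]
red [ 102  144   98   83 5335] [151.7 185.3] [597.7 151.7  96.5]
((605.8612670898438, 156.69015502929688), (155.5839080810547, 135.55172729492188), 79.76228332519531)
blue [ 294  155   84   73 4982] [335.4 191.7] [ 583.5 -202.    96.1]
((590.2003173828125, -209.02047729492188), (153.94284057617188, 133.8474578857422), 86.94058990478516)
```

View pics/a.png

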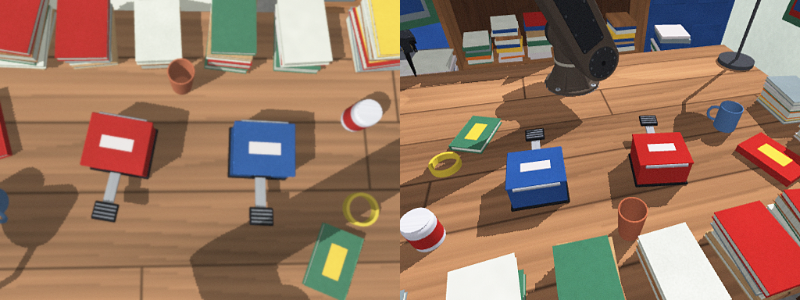

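The top view shows the red box at about (118,146) in the halved view, with its pad at (105,211). The blue pad is at (261,215). Both pedals point toward the robot. Next I'll measure the red pad.

Run:
```python
from h import *
t=cam('top')
im=t['image']; X=t['xyz']
h=X[...,2]; box=(X[...,0]>380)&(X[...,0]<500)&(X[...,1]>120)&(X[...,1]<250)
m=box&(h>45)&(h<100)
k,l,st,ce=cv2.connectedComponentsWithStats(m.astype(np.uint8))
for i in range(1,k):
    if st[i,4]>20: 
        p=X[l==i]; print(st[i],ce[i],np.median(p,0),p[:,2].min(),p[:,2].max(),cv2.minAreaRect(p[:,:2].astype(np.float32)))
m2=(im.max(-1)<70)&box
print('dark&high',np.median(X[m2&m],0),(m2&m).sum(),cv2.minAreaRect(X[m2&m][:,:2].astype(np.float32)))
# ray to z=70
v,u=np.nonzero(m2&m); 
d=np.stack([(u-t['cx'])/t['fx'],(v-t['cy'])/t['fy'],np.ones(len(u))],-1)@t['M'][:3,:3].T
o=t['M'][:3,3]; q=o+d*((70-o[2])/d[:,2])[:,None]
print('ray',cv2.minAreaRect(q[:,:2].astype(np.float32)))
# lid top edge
hsv=cv2.cvtColor(im,cv2.COLOR_BGR2HSV)
r=((hsv[...,0]<8)|(hsv[...,0]>172))&(hsv[...,1]>120)&(abs(h-96)<6)&(X[...,0]>480)&(X[...,0]<720)&(X[...,1]>50)&(X[...,1]<260)
print('lid',cv2.minAreaRect(X[r][:,:2].astype(np.float32)))
print(env.state()['t'])
```

```text
[ 117  239   36   45 1046] [136.39866157 263.94646272] [449.30631818 182.49036068  70.70964581] 48.782779181329374 77.62473048845095 ((459.89959716796875, 183.59884643554688), (60.24094772338867, 85.3862075805664), 80.8783950805664)
dark&high [438.40393016 184.32095919  71.89808484] 318 ((440.1357116699219, 186.76226806640625), (58.41858673095703, 42.844085693359375), 80.39073944091797)
ray ((440.0833740234375, 187.2668914794922), (59.425315856933594, 43.40769958496094), 79.93489837646484)
lid ((605.56201171875, 156.88882446289062), (156.08016967773438, 134.94439697265625), 79.65010070800781)
0.15
```

```bash
python3 -m pendant '[[[0,0.02,-0.014,0,0],[0,0.06,-0.042,0,0],[0,0.10,-0.07,0,0],[0,0.14,-0.098,0,0],[0,0.18,-0.127,0,0],[0,0.22,-0.155,0,0],[0,0.26,-0.183,0,0],[0,0.28,-0.197,0,0]]]'
```

```text
t: 0.95
eef_pos: [427.4, -279.7, 214.7]
tcp_rot: [-3.141, -0.0, 0.408]
ft_force: [0.2, -0.5, -0.2]
opening: 0.384
```

```bash
python3 -m pendant '[[[0,0.01,-0.02,0,0.05],[0,0.03,-0.06,0,0.12],[0,0.05,-0.105,0,0.20],[0,0.07,-0.15,0,0.29],[0,0.09,-0.195,0,0.38],[0,0.11,-0.24,0,0.47],[0,0.13,-0.28,0,0.54],[0,0.139,-0.299,0,0.58]]]'
python3 - <<'E'
from h import *
s=env.state();print(s['eef_pos'],s['tcp_rot'],s['joints'])
E
```

```text
t: 1.75
eef_pos: [435.5, 49.7, 214.7]
tcp_rot: [-3.141, -0.0, -0.175]
ft_force: [-0.2, -0.4, -0.9]
opening: 0.007
[435.49688537  49.71927177 214.69913123] [-3.14135745e+00 -5.45163634e-05 -1.74747130e-01] [-3.73838982e-02  2.25637716e-01  1.99190106e+00  2.82612359e-04
  9.23967687e-01  1.70798924e+00]
```

```bash
python3 -m pendant '[[[0,-0.002,-0.015,0,0],[0,-0.005,-0.045,0.01,0],[0,-0.009,-0.08,0.03,0],[0,-0.013,-0.11,0.05,0],[0,-0.016,-0.13,0.07,0],[0,-0.018,-0.136,0.085,0],[0,-0.018,-0.136,0.093,0],[0,-0.018,-0.136,0.095,0]]]'
python3 - <<'E'
from h import *
s=env.state();print(s['eef_pos'],s['joints'].round(2))
t=cam('top');s=cam('scene');w=cam('wrist')
cv2.imwrite('pics/b.png',np.hstack([t['image'][140:340,60:260],s['image'][120:320,240:440],cv2.resize(w['image'],(267,200))]))
E
```

```text
t: 2.55
eef_pos: [441.4, 183.7, 118.9]
tcp_rot: [3.141, 0.001, -0.174]
ft_force: [0.9, -0.1, 0.7]
opening: 0.006
[441.42913196 183.68675526 118.91195787] [ 0.26  0.42  2.01 -0.    0.71  2.  ]
```

View pics/b.png

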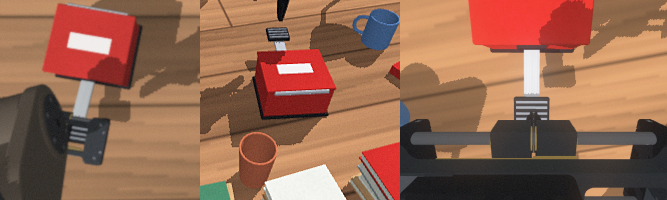

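The closed fingers are above the pad and centred on it: in the wrist view the fingers are at column 533 and the pad at about 531. Now I'll descend and press.

```bash
python3 -m pendant '[[[0,0,-0.001,0.008,0],[0,0,-0.001,0.018,0],[0,0,-0.001,0.028,0],[0,0,-0.001,0.036,0],[0,0,-0.001,0.042,0],[0,0,-0.001,0.046,0],[0,0,-0.001,0.049,0],[0,0,-0.001,0.052,0]]]'
python3 -m pendant '[[[0,0,0,0.003,0],[0,0,0,0.006,0],[0,0,0,0.009,0],[0,0,0,0.012,0],[0,0,0,0.015,0],[0,0,0,0.018,0],[0,0,0,0.021,0],[0,0,0,0.024,0]]]'
```

```text
t: 3.5
eef_pos: [441.6, 184.9, 67.5]
tcp_rot: [3.141, 0.001, -0.174]
ft_force: [-3.2, 0.2, 5.0]
opening: 0.005
t: 4.3
eef_pos: [441.4, 184.9, 43.6]
tcp_rot: [3.141, 0.001, -0.174]
ft_force: [-4.9, 0.7, 6.6]
opening: 0.006
```

```bash
python3 -m pendant '[[[0,0,0,0.002,0],[0,0,0,0.004,0],[0,0,0,0.006,0],[0,0,0,0.007,0],[0,0,0,0.008,0],[0,0,0,0.009,0],[0,0,0,0.0095,0],[0,0,0,0.0095,0]]]'
```

```text
t: 5.1
eef_pos: [441.8, 184.9, 35.2]
tcp_rot: [-3.141, -0.001, -0.174]
ft_force: [-7.7, -0.9, 23.5]
opening: 0.004
```

```bash
python3 -m pendant '[[[0,0,0,0.0005,0],[0,0,0,0.0005,0],[0,0,0,0.0005,0],[0,0,0,0.0005,0],[0,0,0,0.0005,0],[0,0,0,0.0005,0],[0,0,0,0.0005,0],[0,0,0,0.0005,0]]]'
python3 - <<'E'
from h import *
s=cam('scene');w=cam('wrist')
cv2.imwrite('pics/c.png',np.hstack([cv2.resize(s['image'],(400,300)),cv2.resize(w['image'],(400,300))]))
# lid angle from depth
hsv=cv2.cvtColor(s['image'],cv2.COLOR_BGR2HSV);X=s['xyz']
r=((hsv[...,0]<8)|(hsv[...,0]>172))&(hsv[...,1]>120)&(X[...,0]>480)&(X[...,0]<780)&(X[...,1]>50)&(X[...,1]<260)&(X[...,2]>110)
p=X[r];print(len(p),p.max(0),p.min(0));n=np.linalg.svd(p-p.mean(0),full_matrices=False)[2][2];print('angle',np.arccos(abs(n[2])))
E
```

```text
t: 5.9
eef_pos: [441.8, 184.9, 35.1]
tcp_rot: [-3.141, -0.001, -0.174]
ft_force: [-8.5, -1.1, 29.6]
opening: 0.005
3120 [681.10155969 258.86334908 217.23481678] [489.36345    70.880881  110.0324859]
angle 1.2480443684676632
```

View pics/c.png

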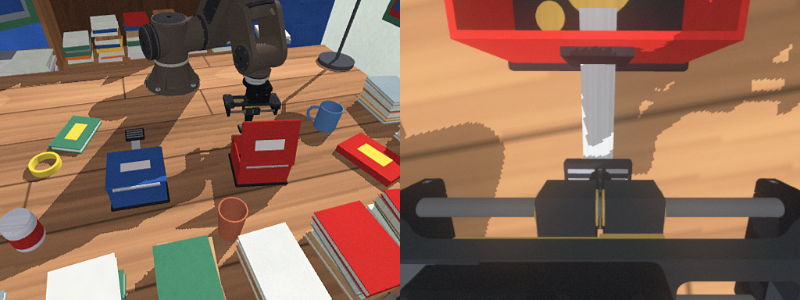

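The lid stands fully up, measured at 1.248 rad, and the blue lid is shut. I'll finish the hold, then ease the pedal up.

```bash
python3 -m pendant '[[[0,0,0,0,0],[0,0,0,0,0],[0,0,0,0,0],[0,0,0,0,0],[0,0,0,0,0],[0,0,0,0,0],[0,0,0,0,0],[0,0,0,0,0]]]'
python3 -m pendant '[[[0,0,0,0,0],[0,0,0,0,0],[0,0,0,-0.001,0],[0,0,0,-0.003,0],[0,0,0,-0.005,0],[0,0,0,-0.007,0],[0,0,0,-0.009,0],[0,0,0,-0.011,0]]]'
python3 -m pendant '[[[0,0,0,-0.002,0],[0,0,0,-0.004,0],[0,0,0,-0.006,0],[0,0,0,-0.008,0],[0,0,0,-0.010,0],[0,0,0,-0.012,0],[0,0,0,-0.014,0],[0,0,0,-0.0155,0]]]'
```

```text
t: 6.8
eef_pos: [441.8, 184.9, 35.1]
tcp_rot: [-3.141, -0.001, -0.174]
ft_force: [-9.2, -1.6, 30.0]
opening: 0.007
t: 7.6
eef_pos: [441.4, 184.9, 44.8]
tcp_rot: [3.141, 0.001, -0.174]
ft_force: [-4.8, 0.8, 4.7]
opening: 0.005
t: 8.4
eef_pos: [442.2, 184.9, 60.3]
tcp_rot: [-3.142, -0.001, -0.174]
ft_force: [-2.8, -1.4, 5.0]
opening: 0.001
```

```bash
python3 -m pendant '[[[0,0,0,-0.0015,0],[0,0,0,-0.003,0],[0,0,0,-0.0045,0],[0,0,0,-0.006,0],[0,0,0,-0.007,0],[0,0,0,-0.008,0],[0,0,0,-0.009,0],[0,0,0,-0.0097,0]]]'
python3 -m pendant '[[[0,0,0,-0.0006,0],[0,0,0,-0.0012,0],[0,0,0,-0.0018,0],[0,0,0,-0.0025,0],[0,0,0,-0.0035,0],[0,0,0,-0.005,0],[0,0,0,-0.007,0],[0,0,0,-0.01,0]]]'
python3 -m pendant '[[[0,0,0,-0.006,0],[0,0,0,-0.014,0],[0,0,0,-0.025,0],[0,0,0,-0.036,0],[0,0,0,-0.048,0],[0,0,0,-0.058,0],[0,0,0,-0.066,0],[0,0,0,-0.07,0]]]'
python3 - <<'E'
from h import *
s=cam('scene');w=cam('wrist')
cv2.imwrite('pics/d.png',np.hstack([cv2.resize(s['image'],(400,300)),cv2.resize(w['image'],(400,300))]))
hsv=cv2.cvtColor(s['image'],cv2.COLOR_BGR2HSV);X=s['xyz']
H=hsv[...,0].astype(int)
for n,c,y in(('red',(H<8)|(H>172),157),('blue',abs(H-112)<12,-209)):
    r=c&(hsv[...,1]>100)&(abs(X[...,0]-600)<60)&(abs(X[...,1]-y)<60)&(X[...,2]>85)
    p=X[r];nn=np.linalg.svd(p-p.mean(0),full_matrices=False)[2][2];print(n,len(p),p[:,2].mean(),'angle',np.arccos(abs(nn[2])))
E
```

```text
t: 9.2
eef_pos: [442.3, 185.1, 69.9]
tcp_rot: [-3.141, -0.001, -0.174]
ft_force: [2.4, 0.4, 3.6]
opening: 0.003
t: 10.0
eef_pos: [441.8, 184.9, 79.9]
tcp_rot: [3.141, 0.0, -0.174]
ft_force: [-0.3, 0.8, -1.0]
opening: 0.004
t: 10.8
eef_pos: [442.1, 185.0, 150.8]
tcp_rot: [-3.141, -0.001, -0.174]
ft_force: [0.6, 0.2, 0.4]
opening: 0.006
red 1464 95.45431396658964 angle 0.0010179944270377087
blue 1964 95.19608011540804 angle 0.003217926564315149
```

View pics/d.png

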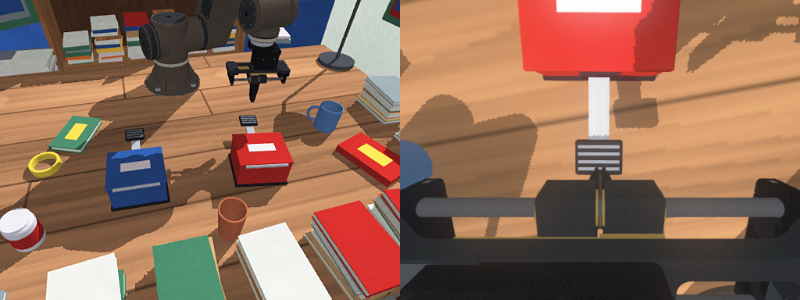

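Both lids are shut and flat, and the gripper is about 80 mm clear of the pad.

```bash
python3 -c "
from cell import env
print(env.job_done())"
```

```text
the job is handed in; nothing more can be done
None
```

The red cash box was opened by its pedal, held open and eased shut again, and the job is handed in.

- **Press:** The closed fingers pressed the pedal onto its stop. The lid measured 1.248 rad, which is fully up.
- **Hold:** It stayed there for about 2 s, with 24–30 N vertical force at the wrist.
- **Release:** I eased the pedal up over about 2.5 s, slowing towards the end. Contact force fell smoothly from about 5 N to 3.6 N just before release. I did not watch the lid itself come down.
- **Last checks:** At 10.8 s, both the red and blue lids measured flat (about 0.00 rad, tops at 95 mm). The gripper was clear, about 80 mm above the pad, and touching nothing.

No check failed. The pad position measured directly and the one worked out from the box differed by about 6 mm, well within the pad's size.

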